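# Put the tea light away in the glass-lidded box

### The job

Put the loose tea light away: press the fingertips on the bare glass lid of the wooden tea-light box and draw the lid towards you, seat the tea light flat in the empty hollow at the back of the box, then slide the lid fully shut again and let go. The thin glass may crack, so press on it only as hard as it takes to move it, and leave the box and the things around it standing where they are.

Things in the scene. Friction and masses are not known exactly. Their poses are not given: they have to be found in the camera images.
- tea_box: Wooden box, 130 long (its x) x 140 wide (its y) x 43 mm high, 0.8 kg, loose on rubber feet on the worktop. Origin: centre of its underside; z up, x away from the robot at yaw 0. Side and back walls 12 mm thick, inner width 116 mm. Its floor, 18 mm above the origin, has two round hollows at x = -25 and +25 mm; the front one holds a tea light, fixed, the back one is empty.
- lid (a joint): Slide of the lid, m: 0 fully shut, growing as it is drawn along the box's -x, stop at 0.065. A bare 6 mm glass pane with a flush wooden strip at its front end, no handle, 116 mm wide between the lips; shut, it reaches from x = -65 to +51 mm. Runs on felt in side grooves with 5 N of drag; stays where left. Fingertips carry it at 12 to 15 N and slip below about 8 N; over 20 N cracks it.
- rim_back (a point): Middle of the box's back wall at its upper rim: x = +65, y = 0, z = 43 mm of the box. The glass lies 4 to 8 mm lower than the rim (35 to 39 mm above the box's origin): worn felt, different each time and not measured, so it has to be felt for; under 15 N it sinks 1 mm. The underside of the lid clears a tea light seated in a hollow (top 26 mm above the origin).
- hollow (a point): Centre of the bottom of the empty back hollow, 11 mm above the box's origin, under the glass while the lid is shut. The hollow is 42 mm across, 7 mm deep, with a 1.5 mm chamfer. It is free for the gripper once the lid is drawn 50 mm or more.
- box_front (a point): Middle of the box's front edge at the height of its upper rim (box x = -65 mm, z = 43 mm).
- tea_light: Loose tea light in a metal cup, a disc 38 mm across and 15 mm high, 14 g, standing on the worktop in front of the tray to the right of the box. Origin: centre of its underside, z up.
- espresso_cup: Small white cup with a handle, 60 mm across, 49 mm high, on the worktop to the left. Bystander.
- shot_glass: Small clear glass, 48 mm across, 61 mm high, on the woven tray, at the right. Bystander.
- pepper_mill: Wooden pepper mill, 58 mm across, 170 mm high, on the woven tray behind the glass. Bystander.

How it is judged:
By the outcome, as a careful person would: the job done as asked, in the order asked, and still so for the second after the job is handed in, with the robot touching nothing.
It also fails if it takes over 72 s, if anything falls off the work surface, if the arm or the gripper's body presses on something with over 40 N, if the wrist force passes 120 N, or if a joint passes its speed limit or range.

### The arm

A 6-joint arm with a two-finger parallel gripper is mounted at the origin on a cart in front of the work surface, level with it; the furniture and walls round the work are solid. World frame = base frame: x ahead of the robot, y to its left, z up, the work surface at z = 0. Lengths are in mm, angles in rad, forces in N, time in s.
With the tool pointing down it reaches from about 300 to 775 mm from the base axis. Payload 14.6 kg.
Tool frame: the origin (TCP) lies between the finger pads; the fingertips stand 25 mm ahead of it and the grasp point (between the pads) lies 6 mm ahead of it; z points along the fingers, y is the line along which they close (so a half turn about z gives the same grasp; the last joint's range is limited). The gripper opens to 94 mm and grips with 3 to 60 N. Pads are 16 mm wide; open, the fingers measure 119 mm over their backs; the gripper's body (75 mm by 177 mm) begins 78 mm behind the grasp point.
Start: joints at [-1.179, 0.3, 1.521, -0, 1.321, -0.067], TCP at [243.572, -493.115, 230.446] pointing down, gripper open.
Joint ranges: [-3.03, 3.03], [-0.79, 2.21], [0.23, 2.52], [-1.04, 4.18], [0, 3.07], [-2.55, 2.55]. Speed limits (rad/s): [2.22, 2.22, 2.57, 3.14, 3.14, 3.14].

### API

Orientations are given as [roll, pitch, yaw] about the fixed x, y, z axes, in that order (R = Rz(yaw) Ry(pitch) Rx(roll)).
In Python, from cell import manip gives the robot as it stands. The module is installed in compiled form; this text tells all that it offers.
- The arm moves only by the tool step_arm, never from a script. Its argument "series" is one flat list of numbers, 5 for each row, row after row: the shift along the world's x, y, z in mm, then the turn about the world's z in rad, then the closure, from 0 (fully open) to 1 (shut). In form: [dx, dy, dz, spin, jaw, dx, dy, dz, spin, jaw, ...]. A call has 1 to 20 rows; each row shifts and turns the commanded pose from where the row before left it; what a row does not reach is not made up. A row lasts 1/8 s, in which the tool goes at most 62.5 mm and 10.7 degrees, less where a joint would pass 70% of its speed; a pose out of reach is approached as far as the arm can. A call is refused whole if a number of a shift passes 62.5 or a number of a turn 0.188, either way. A call with a gripper value outside its range is refused whole. The fingers move at their own pace and stop on an object; "squeeze" is the grip in N (left out, the last holds). Time passes only in rows, so rows that do not move let the fingers close. It gives the time, the measured TCP pose, the force, the opening and the grip force at its end, in the units of the state.
- manip.read_state(): the state, without advancing time (a new reading comes with each control period).
- manip.camera(name): name is "scene" or "top" or "wrist"; returns (picture, depth): 384x512x3 uint8, blue, green, red; 384x512 float32, mm along the optical axis (not along the pixel's ray), 0 where there is no reading.
- manip.camera_info(name): a dict with "fovy" (degrees; the focal length in pixels is half the picture's height over the tangent of half this angle, whatever the lens; pixels are square), "cx", "cy" (the principal point, pixels), "eye" and "orientation" of the camera in the world. Camera axes: x right, y down, z forward; pixel columns grow to the right and rows downward; lengths in mm; the calibration is good to about 2 mm. The wrist camera is an equidistant fisheye: a pixel r from the principal point sees the ray r / f radians off the axis. A picture is of the moment at which its call begins: read the wrist's pose just before it. camera_info takes no time and is no camera call; for the wrist camera it gives the pose at the moment of the call.
- manip.sign_off(): hands the job in; it is judged then, once.
The state is a dict: "clock": time; "joints": joint angles; "qd": joint speeds; "effort": joint torques, N m; "eef_pos": TCP position; "eef_rot": TCP orientation; "wrist_force": force on the tool from outside, world axes, zero at the start; "moment": the same for the moment, N m; "finger_gap": finger opening in mm; "finger_force": force on a finger pad.
Only numpy, scipy, OpenCV 4.12 (cv2) and the standard library are available. Lean on these libraries where they do the work, as an engineer would, in place of code of your own. Each camera call takes 0.05 s, during which the arm holds its last target. There are 200 camera calls.

## Working session

There is one attempt and no reset: what is moved stays moved. The work goes in short steps, Python scripts to look and compute and a tool call to move; the robot and the scene stay as the last step left them, time stands still between calls to the robot, and variables do not carry over. Pictures are saved under pics/ and viewed, at most 14 in all, crops included, and the job is handed in when it is done.

Besides the shell and the picture viewer there is one more tool, called as name(argument=value, ...) on one line, values as JSON. step_arm: Moves the arm, as the interface text tells. Its arguments: {"type":"object","properties":{"series":{"type":"array"},"squeeze":{"type":"number"}},"required":["series"]}

```bash
mkdir -p pics
python3 - <<'E'
from cell import manip
import cv2,numpy as np
s=manip.read_state();print(s)
a=[]
for n in("top","scene"):
    p,d=manip.camera(n);print(n,manip.camera_info(n));np.savez(f"{n}.npz",p=p,d=d);cv2.imwrite(f"pics/{n}0.png",p)
E
```

```text
{'clock': 0.0, 'joints': array([-1.17863736e+00,  3.00497753e-01,  1.52158501e+00, -6.85556769e-07,
        1.32074226e+00, -6.66140957e-02]), 'qd': array([ 2.21120574e-03, -3.05406396e-05,  1.51091543e-03,  6.11870131e-04,
       -1.01503253e-03,  1.09323416e-03]), 'effort': array([-2.34401843e-03, -5.31807911e+01, -3.52739060e+01,  7.07944552e-02,
        2.43287394e-02, -1.14929412e-04]), 'eef_pos': array([ 243.46267567, -492.90511315,  229.87004456]), 'eef_rot': array([-3.14036297e+00, -8.13700675e-05,  4.58773187e-01]), 'wrist_force': array([0.47577995, 0.74140342, 0.48836593]), 'moment': array([-0.01854071,  0.02690484, -0.01274617]), 'finger_force': 0.0, 'finger_gap': 93.78700731981941}
top {'fovy': 50.26295904829512, 'cx': 251.63095355583715, 'cy': 188.68536451726538, 'eye': array([ 408.89945947,   46.59625136, 1108.92632432]), 'orientation': array([-3.01338374,  0.02273367, -1.548766  ])}
scene {'fovy': 55.06127012468682, 'cx': 258.2767174791282, 'cy': 197.14494416697295, 'eye': array([140.60563628, 586.2791072 , 894.05080279]), 'orientation': array([-2.45664223,  0.00543372, -2.4946327 ])}
```

View pics/top0.png

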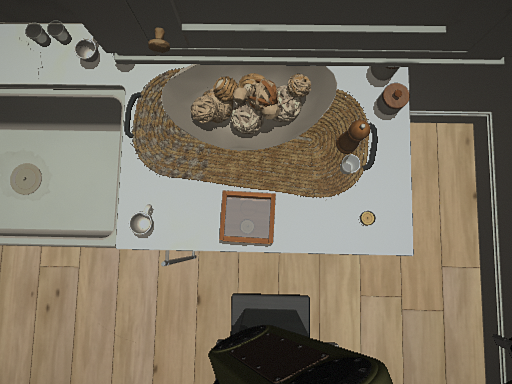

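View pics/scene0.png

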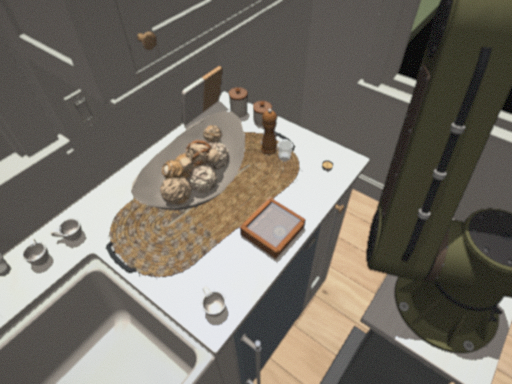

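The top view shows the box at about (247,218), its front towards the robot. The tea light is at (368,218), the shot glass at (350,163), and the cup at (142,224). The scene view agrees.

```bash
cat > h.py <<'E'
import numpy as np,cv2
from cell import manip
from scipy.spatial.transform import Rotation as R
def cast(info,uv,z,fish=False):
    uv=np.atleast_2d(np.float64(uv)); f=192/np.tan(np.radians(info["fovy"])/2)
    q=(uv-[info["cx"],info["cy"]])/f
    if fish:
        r=np.linalg.norm(q,axis=1,keepdims=True)+1e-9; d=np.hstack([q/r*np.sin(r),np.cos(r)])
    else: d=np.hstack([q,np.ones((len(q),1))])
    d=R.from_euler("xyz",info["orientation"]).apply(d)
    e=info["eye"]; return e+d*((z-e[2])/d[:,2:])
E
python3 - <<'E'
from h import *
for n,rb,rt in(("top",(205,180,290,255),(355,208,380,228)),("scene",(235,190,312,262),(318,156,338,174))):
    p=np.load(n+".npz")["p"];d=np.load(n+".npz")["d"];info=manip.camera_info(n)
    h=cv2.cvtColor(p,cv2.COLOR_BGR2HSV)
    m=((h[...,1]>90)&(h[...,0]<22)).astype(np.uint8)
    for nm,(x0,y0,x1,y1) in(("box",rb),("tl",rt)):
        k=np.zeros_like(m);k[y0:y1,x0:x1]=m[y0:y1,x0:x1]
        c=max(cv2.findContours(k,0,1)[0],key=cv2.contourArea)
        z=43 if nm=="box" else 15
        r=cv2.minAreaRect(cast(info,c[:,0],z)[:,:2].astype(np.float32))
        print(n,nm,r,cv2.boundingRect(c),cv2.contourArea(c))
        if nm=="box": print(cv2.boxPoints(r).round(1).tolist())
    if n=="top":
        cv2.imwrite("pics/c.png",np.hstack([cv2.resize(p[180:255,205:290],None,fx=5,fy=5,interpolation=0),cv2.resize(p[200:235,350:385],(375,375),interpolation=0)]))
E
```

```text
top box ((471.9709777832031, 83.86356353759766), (138.63632202148438, 131.486328125), 87.81592559814453) (219, 191, 57, 53) 2579.5
[[403.6000061035156, 17.100000381469727], [535.0, 12.100000381469727], [540.2999877929688, 150.60000610351562], [408.8999938964844, 155.60000610351562]]
top tl ((476.67828369140625, -235.7181396484375), (30.185470581054688, 32.74515151977539), 37.536399841308594) (361, 212, 14, 13) 86.0
scene box ((518.4961547851562, 70.0822525024414), (193.86940002441406, 237.73350524902344), 87.18304443359375) (235, 190, 70, 68) 2968.5
[[395.0, -20.899999618530273], [632.5, -32.599998474121094], [642.0, 161.10000610351562], [404.5, 172.6999969482422]]
scene tl ((478.228759765625, -230.70777893066406), (26.38697052001953, 27.82474136352539), 30.729543685913086) (323, 162, 9, 7) 37.5
```

View pics/c.png

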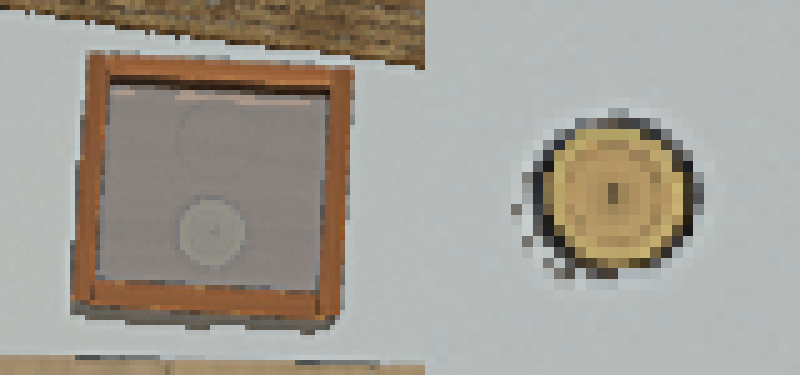

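step_arm(series=[28, 32, -5, -0.062, 0.4, 28, 32, -5, -0.062, 0.4, 28, 32, -5, -0.062, 0.4, 28, 32, -5, -0.062, 0.4, 28, 32, -5, -0.062, 0.4, 28, 32, -5, -0.062, 0.4, 28, 32, -5, -0.062, 0.4, 28, 32, -5, -0.062, 0.4, 0, 0, 0, 0, 0.4, 0, 0, 0, 0, 0.4])

```text
clock: 1.35
eef_pos: [467.2, -237.4, 190.3]
eef_rot: [-3.142, 0.0, -0.036]
wrist_force: [-0.2, -0.1, 0.5]
finger_gap: 56.5
finger_force: 0.0
```

Run:
```python
from h import *
s=manip.read_state();i=manip.camera_info("wrist");p,d=manip.camera("wrist");np.savez("w1.npz",p=p,d=d,i=i)
print(s["eef_pos"],s["eef_rot"],i,s["finger_gap"]);cv2.imwrite("pics/w1.png",p)
```

```text
[ 467.24751003 -237.40457745  190.31151577] [-3.14151838e+00  4.45797659e-04 -3.63562442e-02] {'fovy': 65.70646984690485, 'cx': 254.56312889885706, 'cy': 191.6036588327168, 'eye': array([ 549.99248485, -241.52906219,  345.03354665]), 'orientation': array([ 2.85374549e+00,  1.02613503e-04, -1.60769968e+00])} 56.476210946757945
```

View pics/w1.png

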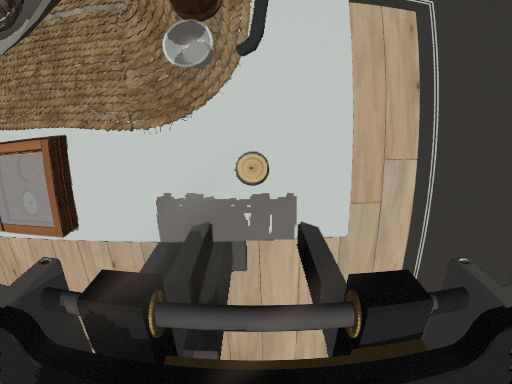

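The wrist view shows the tea light at (252,168), with the box edge at left. I'll measure the tea light, then move towards the box.

Run:
```python
from h import *
z=np.load("w1.npz",allow_pickle=True);p=z["p"];i=z["i"].item()
h=cv2.cvtColor(p,cv2.COLOR_BGR2HSV)
k=np.zeros((384,512),np.uint8);k[145:190,230:275]=((h[...,1]>70)&(h[...,0]<35))[145:190,230:275]
c=max(cv2.findContours(k,0,1)[0],key=cv2.contourArea)
print(cv2.minEnclosingCircle(cast(i,c[:,0],15,True)[:,:2].astype(np.float32)),cv2.fitEllipse(c),z["d"][160:176:4,252])
```

```text
((480.5242004394531, -236.229248046875), 17.44072723388672) ((252.1737518310547, 167.7764892578125), (28.7252140045166, 30.089740753173828), 94.29621887207031) [341.25644 343.3799  339.5956  345.03207]
```

step_arm(series=[-8, 40, 0, 0, 1, -8, 40, 0, 0, 1, -8, 40, 0, 0, 1, -8, 40, 0, 0, 1, -8, 40, 0, 0, 1, -8, 40, 0, 0, 1, -8, 40, 0, 0, 1, -8, 41, 0, 0, 1, 0, 0, 0, 0, 1, 0, 0, 0, 0, 1])

```text
clock: 2.65
eef_pos: [403.7, 83.0, 190.6]
eef_rot: [3.141, -0.0, -0.038]
wrist_force: [0.6, 0.1, 0.1]
finger_gap: 0.2
finger_force: 0.0
```

Run:
```python
from h import *
s=manip.read_state();i=manip.camera_info("wrist");p,d=manip.camera("wrist");np.savez("w2.npz",p=p,d=d,i=i)
print(s["eef_pos"],s["eef_rot"],i,s["wrist_force"]);cv2.imwrite("pics/w2.png",p)
```

```text
[403.73379433  82.98707995 190.552513  ] [ 3.14143782e+00 -2.73001823e-04 -3.76775470e-02] {'fovy': 65.70646984690485, 'cx': 254.56312889885706, 'cy': 191.6036588327168, 'eye': array([486.37069131,  78.79197113, 345.36307179]), 'orientation': array([ 2.85452450e+00, -9.90310522e-05, -1.60899474e+00])} [0.59024242 0.08866873 0.10984308]
```

View pics/w2.png

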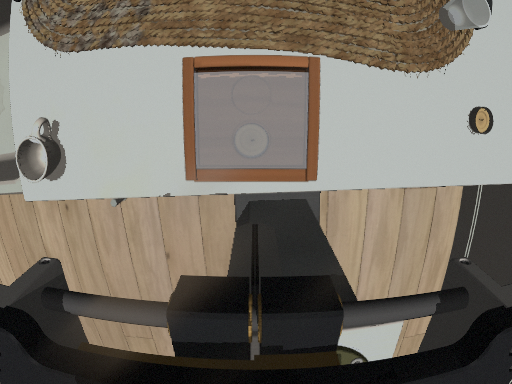

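Run:
```python
from h import *
z=np.load("w2.npz",allow_pickle=True);p=z["p"];i=z["i"].item()
h=cv2.cvtColor(p,cv2.COLOR_BGR2HSV)
m=((h[...,1]>110)&(h[...,0]<22)&(h[...,2]>60))
k=np.zeros((384,512),np.uint8);k[52:186,176:326]=m[52:186,176:326]
c=max(cv2.findContours(k,0,1)[0],key=cv2.contourArea)
P=cast(i,c[:,0],43,True)[:,:2].astype(np.float32)
r=cv2.minAreaRect(P);print(r,cv2.boxPoints(r).round(1).tolist(),cv2.boundingRect(c))
# fixed candle seen through glass + tea light
g=cv2.cvtColor(p,cv2.COLOR_BGR2GRAY)
for uv,zz in(((252,140),26),((481,120.5),15),((252,95),18)): print(cast(i,uv,zz,True).round(1))
```

```text
((474.6177062988281, 83.29117584228516), (138.7592010498047, 129.32586669921875), 87.73706817626953) [[407.29998779296875, 16.5], [536.5, 11.399999618530273], [542.0, 150.10000610351562], [412.70001220703125, 155.1999969482422]] (183, 55, 137, 126)
[[450.1  82.9  26. ]]
[[ 478.2 -230.3   15. ]]
[[498.9  81.1  18. ]]
```

step_arm(series=[22, 0, -28, 0, 1, 22, 0, -28, 0, 1, 22, 0, -28, 0, 1, 22, 0, -28, 0, 1, 1, 0, -6, 0, 1, 0, 0, -4, 0, 1, 0, 0, -2, 0, 1, 0, 0, 0, 0, 1, 0, 0, 0, 0, 1])

```text
clock: 3.82
eef_pos: [492.7, 83.9, 67.0]
eef_rot: [-3.141, -0.001, -0.037]
wrist_force: [0.4, 0.6, -0.6]
finger_gap: 0.9
finger_force: 0.0
```

step_arm(series=[0, 0, -1, 0, 1, 0, 0, 0, 0, 1])

```text
clock: 4.08
eef_pos: [492.5, 83.9, 65.5]
eef_rot: [-3.142, -0.0, -0.037]
wrist_force: [-0.0, 0.5, -1.2]
finger_gap: 0.5
finger_force: 0.0
```

step_arm(series=[0, 0, -0.5, 0, 1, 0, 0, -0.5, 0, 1, 0, 0, 0, 0, 1])

```text
clock: 4.45
eef_pos: [492.6, 83.9, 64.4]
eef_rot: [-3.142, 0.0, -0.037]
wrist_force: [-0.0, 0.2, 0.0]
finger_gap: 0.4
finger_force: 0.0
```

step_arm(series=[0, 0, -0.5, 0, 1, 0, 0, 0, 0, 1])

```text
clock: 4.7
eef_pos: [492.6, 83.9, 63.9]
eef_rot: [-3.142, 0.0, -0.037]
wrist_force: [0.4, 0.3, 0.8]
finger_gap: 0.3
finger_force: 0.0
```

step_arm(series=[0, 0, -0.5, 0, 1, 0, 0, 0, 0, 1])

```text
clock: 4.95
eef_pos: [492.6, 83.9, 63.6]
eef_rot: [-3.142, -0.0, -0.037]
wrist_force: [-0.2, 0.6, 2.7]
finger_gap: 0.6
finger_force: 1.2
```

step_arm(series=[0, 0, -0.5, 0, 1, 0, 0, 0, 0, 1])

```text
clock: 5.2
eef_pos: [492.6, 83.9, 63.2]
eef_rot: [-3.142, -0.0, -0.037]
wrist_force: [-2.7, 0.1, 7.6]
finger_gap: 0.4
finger_force: 3.2
```

step_arm(series=[0, 0, -0.3, 0, 1, 0, 0, 0, 0, 1])

```text
clock: 5.45
eef_pos: [492.7, 83.9, 63.1]
eef_rot: [-3.142, -0.0, -0.037]
wrist_force: [-3.3, -0.2, 7.9]
finger_gap: 0.7
finger_force: 4.2
```

step_arm(series=[0, 0, -0.4, 0, 1, 0, 0, 0, 0, 1])

```text
clock: 5.7
eef_pos: [492.7, 83.9, 62.8]
eef_rot: [-3.142, -0.0, -0.037]
wrist_force: [-4.1, -1.7, 11.4]
finger_gap: 0.5
finger_force: 5.5
```

```bash
python3 -c "
from h import *
for _ in range(3):
    s=manip.read_state();print(s['wrist_force'],s['eef_pos'])"
```

```text
[-4.08489407 -1.66461111 11.36882594] [492.70127351  83.8827591   62.84700335]
[-4.08489407 -1.66461111 11.36882594] [492.70127351  83.8827591   62.84700335]
[-4.08489407 -1.66461111 11.36882594] [492.70127351  83.8827591   62.84700335]
```

step_arm(series=[0, 0, -0.2, 0, 1, -1, 0, 0, 0, 1, -2, 0.1, 0, 0, 1, -2, 0.1, 0, 0, 1])

```text
clock: 6.2
eef_pos: [489.2, 84.0, 63.2]
eef_rot: [-3.141, -0.005, -0.037]
wrist_force: [4.7, -2.2, 7.8]
finger_gap: 0.8
finger_force: 3.7
```

step_arm(series=[0, 0, -0.4, 0, 1, -1, 0, -0.1, 0, 1, -2, 0.1, 0, 0, 1])

```text
clock: 6.58
eef_pos: [486.5, 84.2, 63.0]
eef_rot: [-3.141, -0.005, -0.037]
wrist_force: [4.5, -1.7, 9.7]
finger_gap: 1.0
finger_force: 5.0
```

step_arm(series=[-1, 0, -0.3, 0, 1, -2, 0.1, 0, 0, 1, -2, 0.1, 0, 0, 1])

```text
clock: 6.95
eef_pos: [481.6, 84.4, 62.8]
eef_rot: [-3.141, -0.006, -0.037]
wrist_force: [4.9, -1.9, 11.1]
finger_gap: 0.5
finger_force: 5.9
```

Run:
```python
from h import *
p,d=manip.camera("top");cv2.imwrite("pics/t2.png",cv2.resize(p[180:260,205:290],None,fx=6,fy=6,interpolation=0))
```

```text
(no output)
```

View pics/t2.png

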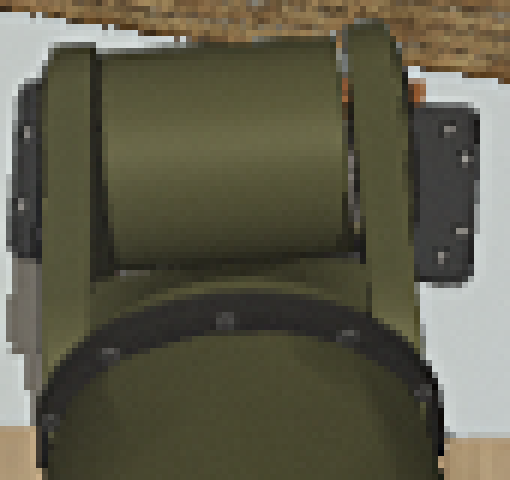

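The arm hides the box in this top view, with only grey gripper parts beside it. The steady 5 N drag shows that the lid is moving, so I'll continue.

step_arm(series=[-2.5, 0.1, -0.1, 0, 1, -2.5, 0.1, 0, 0, 1, -2.5, 0.1, 0, 0, 1, -2.5, 0.1, 0, 0, 1, -2.5, 0.1, 0, 0, 1, -2.5, 0.1, 0, 0, 1])

```text
clock: 7.75
eef_pos: [466.6, 84.9, 62.7]
eef_rot: [-3.141, -0.006, -0.037]
wrist_force: [4.7, -2.1, 12.4]
finger_gap: 0.3
finger_force: 6.2
```

Run:
```python
from h import *
p,d=manip.camera("wrist");cv2.imwrite("pics/w3.png",p)
```

```text
(no output)
```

View pics/w3.png

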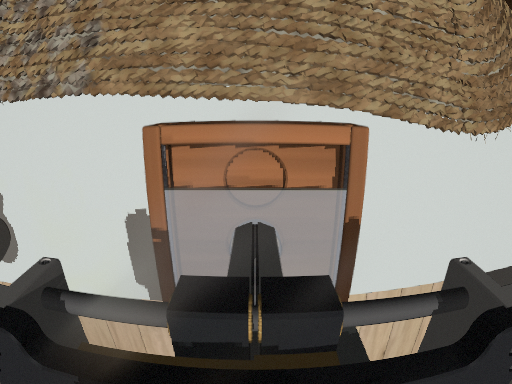

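The lid is moving: its back edge is at row 189 and crosses the hollow, whose centre is near (255,177). I'll keep drawing it.

step_arm(series=[-2.5, 0.1, 0, 0, 1, -2.5, 0.1, 0, 0, 1, -2.5, 0.1, 0, 0, 1, -2.5, 0.1, 0, 0, 1, -2.5, 0.1, 0, 0, 1, -2.5, 0.1, 0, 0, 1, -2.5, 0.1, 0, 0, 1])

```text
clock: 8.68
eef_pos: [449.1, 85.6, 62.7]
eef_rot: [-3.141, -0.006, -0.037]
wrist_force: [5.0, -2.9, 12.1]
finger_gap: 0.4
finger_force: 6.1
```

step_arm(series=[-2.5, 0.1, 0, 0, 1, -2.5, 0.1, 0, 0, 1, -2.5, 0.1, 0, 0, 1, -2.5, 0.1, 0, 0, 1, -2.5, 0.1, 0, 0, 1, -2.5, 0.1, 0, 0, 1])

```text
clock: 9.43
eef_pos: [434.0, 86.2, 62.6]
eef_rot: [-3.141, -0.005, -0.037]
wrist_force: [4.8, -1.8, 11.8]
finger_gap: 0.6
finger_force: 5.9
```

step_arm(series=[-2, 0.1, 0, 0, 1, -2, 0.1, 0, 0, 1, 0, 0, 1, 0, 1, 0, 0, 10, 0, 1, 0, 0, 30, 0, 1, 0, 0, 30, 0, 1, 0, 0, 30, 0, 0.4, -10, 0, 0, 0, 0.4, -15, 0, 0, 0, 0.4, 0, 0, 0, 0, 0.4])

```text
clock: 10.68
eef_pos: [401.7, 86.5, 161.4]
eef_rot: [3.141, 0.002, -0.037]
wrist_force: [0.4, 0.1, 0.3]
finger_gap: 36.9
finger_force: 0.0
```

Run:
```python
from h import *
i=manip.camera_info("wrist");p,d=manip.camera("wrist");np.savez("w4.npz",p=p,d=d,i=i);cv2.imwrite("pics/w4.png",p)
```

```text
(no output)
```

View pics/w4.png

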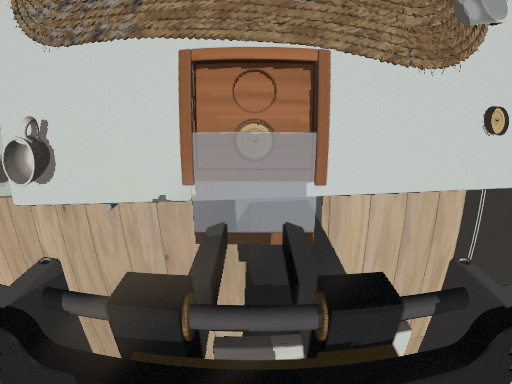

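Lid is open with its back edge at row 132. The hollow is clear at (255,91), the fixed candle is at (255,140), and the fingertips end near row 222.

Run:
```python
from h import *
z=np.load("w4.npz",allow_pickle=True);p=z["p"];i=z["i"].item()
for row in (226,230): print(np.where(np.abs(np.diff(p[row,190:310].sum(1).astype(int)))>60)[0]+190)
g=cv2.cvtColor(p,cv2.COLOR_BGR2GRAY)
print("tipcol L",g[214:232,218],"R",g[214:232,292])
for uv in((210,222),(300,222),(228,224),(285,224)): print("tip",cast(i,uv,136.4,True).round(1))
# rim outer lines
h=cv2.cvtColor(p,cv2.COLOR_BGR2HSV)
m=((h[...,1]>110)&(h[...,0]<22)&(h[...,2]>60)).astype(np.uint8)
k=np.zeros_like(m);k[46:120,172:336]=m[46:120,172:336]
c=max(cv2.findContours(k,0,1)[0],key=cv2.contourArea)
P=cast(i,c[:,0],43,True)[:,:2];b=np.array([np.cos(-.038),np.sin(-.038)]);n=np.array([-b[1],b[0]])
print("back x",np.percentile(P@b,99.5),(P@b).max(),"sides",(P@n).min(),(P@n).max(), cv2.boundingRect(c))
cv2.imwrite("pics/c4.png",np.hstack([cv2.resize(p[64:122,226:284],(464,464),interpolation=cv2.INTER_CUBIC),cv2.resize(p[205:245,185:225+20][:,:],(300,200)).repeat(1,0) if 0 else cv2.resize(p[95:145,476:516][:, :36],(334,464),interpolation=cv2.INTER_CUBIC)]))
```

```text
[193 226 227 281 282]
[193 205 226 227 281 282 302 303]
tipcol L [115 117 116 117 117 118 118 114 113  96  69  70  69  67  69  66  70  70] R [134 133 135 135 134 133 132 134 135 119  58  50  51  50  49  49  49  51]
tip [[411.5 114.4 136.4]]
tip [[409.3  55.2 136.4]]
tip [[409.7 102.6 136.4]]
tip [[408.3  65.2 136.4]]
back x 520.7538329256802 520.7995807110548 sides 47.918152191693196 157.13795730718508 (193, 63, 120, 57)
```

View pics/c4.png

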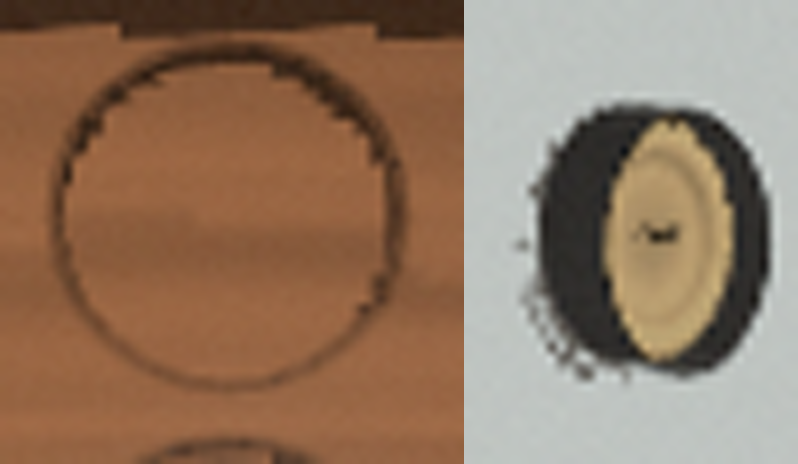

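Run:
```python
from h import *
z=np.load("w4.npz",allow_pickle=True);p=z["p"];i=z["i"].item()
print(cast(i,[(254,90.4),(232,90.4),(276,90.4),(254,68.8),(254,112)],18,True).round(1))
print("candle",cast(i,[(255,140)],26,True),"back top edge of rim",cast(i,[(254,48)],43,True))
h=cv2.cvtColor(p,cv2.COLOR_BGR2HSV);
col=p[40:70,254];print(col.tolist())
```

```text
[[499.9  82.3  18. ]
 [500.9 103.9  18. ]
 [499.3  60.6  18. ]
 [521.8  81.4  18. ]
 [478.3  83.1  18. ]]
candle [[450.9813005   83.12140585  26.        ]] back top edge of rim [[538.2292056   80.78862191  43.        ]]
[[55, 79, 99], [148, 153, 152], [193, 196, 192], [193, 196, 191], [194, 197, 192], [195, 197, 192], [183, 186, 182], [64, 94, 138], [64, 97, 148], [64, 99, 150], [66, 101, 153], [65, 100, 154], [67, 102, 156], [68, 103, 157], [68, 105, 159], [67, 104, 158], [68, 104, 158], [68, 105, 157], [51, 80, 121], [26, 43, 63], [9, 18, 32], [17, 25, 37], [14, 21, 32], [29, 41, 61], [26, 39, 61], [27, 40, 63], [24, 39, 62], [26, 45, 67], [46, 73, 113], [35, 56, 89]]
```

step_arm(series=[6, -40, 0, 0, 0.3, 6, -40, 0, 0, 0.3, 6, -40, 0, 0, 0.3, 6, -40, 0, 0, 0.3, 6, -40, 0, 0, 0.3, 6, -40, 0, 0, 0.3, 6, -40, -30, 0, 0.3, 6, -42, -30, 0, 0.3, 0, 0, 0, 0, 0.3, 0, 0, 0, 0, 0.3])

```text
clock: 11.98
eef_pos: [451.1, -235.1, 102.1]
eef_rot: [-3.141, 0.0, -0.037]
wrist_force: [0.0, 0.0, -0.3]
finger_gap: 66.1
finger_force: 0.0
```

```bash
cat > tl.py <<'E'
from h import *
import sys
def cup(name,zz):
    s=manip.read_state();i=manip.camera_info("wrist");p,d=manip.camera("wrist");np.savez(name+".npz",p=p,d=d,i=i)
    h=cv2.cvtColor(p,cv2.COLOR_BGR2HSV)
    m=((h[...,1]>70)&(h[...,0]<35)&(h[...,0]>12)&(h[...,2]>110)).astype(np.uint8);m[:60]=0;m[260:]=0;m[:,:190]=0;m[:,330:]=0
    cv2.imwrite(name+"_m.png",m*255)
    for c in sorted(cv2.findContours(m,0,1)[0],key=cv2.contourArea)[-3:]:
        print(cv2.boundingRect(c),cv2.contourArea(c),cv2.minEnclosingCircle(cast(i,c[:,0],zz,True)[:,:2].astype(np.float32)))
    print(s["eef_pos"],s["eef_rot"],s["clock"]);return p
E
python3 -c "from tl import *;cup('w5',15)"
```

```text
(190, 69, 2, 6) 3.5 ((565.505615234375, -188.5143585205078), 2.116105556488037)
(193, 60, 18, 14) 107.5 ((569.2303466796875, -198.2639617919922), 8.082769393920898)
(233, 151, 41, 39) 1204.0 ((481.2003173828125, -235.85316467285156), 17.179908752441406)
[ 451.06543256 -235.12775247  102.09976888] [-3.14119526e+00  4.92365908e-04 -3.73488423e-02] 11.975
```

step_arm(series=[15, 0, -10, 0, 0.3, 14.5, 0, -10, 0, 0.3, 0, 0, -20, 0, 0.3, 0, 0, -20, 0, 0.3, 0, 0, -8.5, 0, 0.3, 0, 0, 0, 0, 0.3])

```text
clock: 12.78
eef_pos: [480.8, -235.1, 34.1]
eef_rot: [3.142, -0.0, -0.036]
wrist_force: [0.1, 0.3, 0.8]
finger_gap: 66.1
finger_force: 0.0
```

step_arm(series=[0, 0, 0, 0, 0.5, 0, 0, 0, 0, 0.7, 0, 0, 0, 0, 0.8, 0, 0, 0, 0, 0.8, 0, 0, 0, 0, 0.8], squeeze=8)

```text
clock: 13.4
eef_pos: [480.7, -235.6, 33.9]
eef_rot: [3.141, -0.0, -0.037]
wrist_force: [0.5, 1.0, 5.5]
finger_gap: 37.3
finger_force: 8.0
```

step_arm(series=[0, 0, 5, 0, 0.8, 0, 0, 20, 0, 0.8, 0, 0, 40, 0, 0.8, 0, 0, 40, 0, 0.8, 0, 0, 0, 0, 0.8, 0, 0, 0, 0, 0.8])

```text
clock: 14.15
eef_pos: [480.2, -235.3, 138.0]
eef_rot: [-3.141, 0.001, -0.037]
wrist_force: [-0.4, 0.3, -0.5]
finger_gap: 37.3
finger_force: 8.0
```

```bash
python3 -c "
from tl import *
s=manip.read_state();z=s['eef_pos'][2]-25+6.1
p=cup('w6',z);cv2.imwrite('pics/w6.png',cv2.resize(p[170:290,170:340],None,fx=4,fy=4,interpolation=2))"
```

```text
(190, 60, 21, 33) 126.0 ((582.510009765625, -208.5911865234375), 11.030691146850586)
(232, 215, 36, 14) 291.5 ((492.3778076171875, -233.58700561523438), 11.385053634643555)
(190, 60, 50, 48) 631.0 ((577.498779296875, -216.70968627929688), 19.740602493286133)
[ 480.19770662 -235.3304162   137.96051927] [-3.14116844e+00  8.34421543e-04 -3.72548982e-02] 14.15
```

View pics/w6.png

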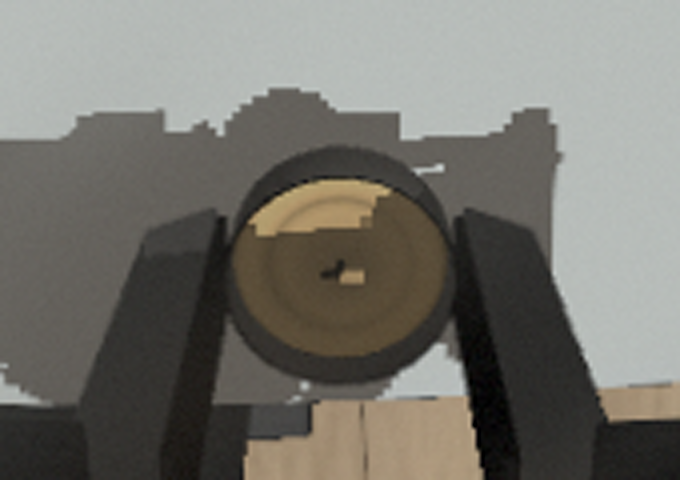

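The tea light is held level between the pads. Its wax disc is centred at crop (340,267), which is pixel (254.6,236.4).

```bash
python3 -c "
from h import *
i=np.load('w6.npz',allow_pickle=True)['i'].item()
print(cast(i,[(254.6,236.4),(254.6,214.1),(254.6,258.6),(227.8,236.4),(281.3,236.4)],118.9,True).round(1))
f=lambda x,y:(170+x/4-.4,170+y/4-.4)
print('tip front edge z=113',cast(i,[f(215,209),f(472,209)],113,True).round(1))"
```

```text
[[ 481.5 -236.5  118.9]
 [ 496.9 -237.   118.9]
 [ 465.1 -235.8  118.9]
 [ 482.1 -219.2  118.9]
 [ 480.8 -253.7  118.9]]
tip front edge z=113 [[ 489.9 -216.3  113. ]
 [ 488.3 -258.3  113. ]]
```

step_arm(series=[2, 40, 0, 0, 0.8, 2, 40, 0, 0, 0.8, 2, 40, 0, 0, 0.8, 2, 40, 0, 0, 0.8, 2, 40, 0, 0, 0.8, 3, 40, 0, 0, 0.8, 3, 40, 0, 0, 0.8, 3, 38.3, 0, 0, 0.8, 0, 0, -20, 0, 0.8, 0, 0, -20, 0, 0.8, 0, 0, 0, 0, 0.8, 0, 0, 0, 0, 0.8])

```text
clock: 15.7
eef_pos: [499.7, 82.7, 98.8]
eef_rot: [3.142, 0.0, -0.037]
wrist_force: [0.2, 0.6, 0.7]
finger_gap: 37.1
finger_force: 8.0
```

```bash
python3 -c "
from tl import *
p=cup('w7',18);cv2.imwrite('pics/w7.png',cv2.resize(p[100:300,120:390],(800,593),interpolation=2))"
```

```text
(230, 229, 11, 24) 38.0 ((468.392333984375, 99.10025787353516), 11.720968246459961)
(231, 215, 43, 13) 287.0 ((483.34222412109375, 84.53527069091797), 18.20698356628418)
(190, 60, 140, 86) 10292.0 ((586.7120361328125, 73.56271362304688), 65.17417907714844)
[499.66463258  82.69688244  98.83717369] [ 3.14155901e+00  2.26506791e-04 -3.73557844e-02] 15.7
```

View pics/w7.png

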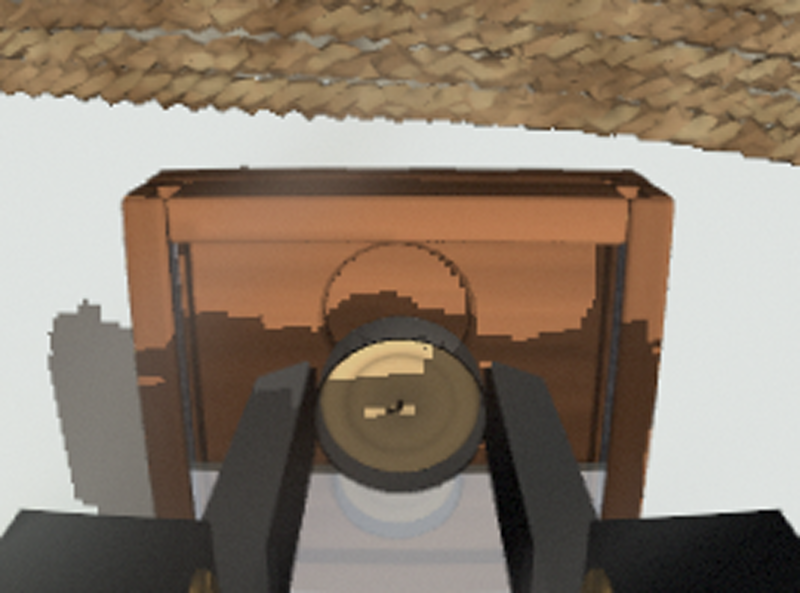

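The view shows the held tea light at crop (401,405), and behind it the hollow with left edge 323, right edge 475 and top 241. The box is undisturbed.

```bash
python3 -c "
from h import *
i=np.load('w7.npz',allow_pickle=True)['i'].item()
f=lambda x,y:(120+x/2.963-.33,100+y/2.963-.33)
print(cast(i,[f(323,312),f(475,312),f(398,241)],18,True).round(1))
print('wax',cast(i,[f(401.5,338),f(401.5,475),f(318,406),f(485,406)],79.7,True).round(1))
print('tips',cast(i,[f(312,363),f(487,363)],73.8,True).round(1))"
```

```text
[[501.8 103.3  18. ]
 [500.2  60.3  18. ]
 [521.8  81.3  18. ]]
wax [[516.5  80.6  79.7]
 [483.4  81.9  79.7]
 [501.3  99.4  79.7]
 [499.9  63.   79.7]]
tips [[509.1 100.7  73.8]
 [507.6  62.   73.8]]
```

step_arm(series=[0, 0.5, -20, 0, 0.8, 0, 0, -15, 0, 0.8, 0, 0, -6, 0, 0.8, 0, 0, -3, 0, 0.8, 0, 0, 0, 0, 0.8])

```text
clock: 16.38
eef_pos: [499.7, 83.3, 54.8]
eef_rot: [-3.142, -0.0, -0.037]
wrist_force: [0.3, 0.0, 0.5]
finger_gap: 37.6
finger_force: 8.0
```

step_arm(series=[0, 0, -1, 0, 0.8, 0, 0, -1, 0, 0.8, 0, 0, -1, 0, 0.8, 0, 0, 0, 0, 0.8])

```text
clock: 16.88
eef_pos: [499.5, 83.3, 51.6]
eef_rot: [3.142, 0.0, -0.037]
wrist_force: [0.3, -0.1, 0.5]
finger_gap: 37.1
finger_force: 8.0
```

step_arm(series=[0, 0, -1, 0, 0.8, 0, 0, -1, 0, 0.8, 0, 0, 0, 0, 0.8])

```text
clock: 17.25
eef_pos: [499.5, 83.3, 49.5]
eef_rot: [3.142, 0.0, -0.037]
wrist_force: [0.1, -0.7, -0.2]
finger_gap: 37.3
finger_force: 8.0
```

step_arm(series=[0, 0, -1, 0, 0.8, 0, 0, -1, 0, 0.8, 0, 0, 0, 0, 0.8])

```text
clock: 17.62
eef_pos: [499.5, 83.3, 47.6]
eef_rot: [3.142, 0.0, -0.037]
wrist_force: [0.5, 0.1, 0.2]
finger_gap: 37.4
finger_force: 8.0
```

step_arm(series=[0, 0, -1, 0, 0.8, 0, 0, -1, 0, 0.8, 0, 0, -0.4, 0, 0.8, 0, 0, 0, 0, 0.8])

```text
clock: 18.12
eef_pos: [499.6, 83.3, 45.2]
eef_rot: [3.142, 0.0, -0.037]
wrist_force: [0.3, 0.2, -1.6]
finger_gap: 37.0
finger_force: 8.0
```

Nearly down. I'll open the fingers, lift, and check the seat.

step_arm(series=[0, 0, 0, 0, 0.55, 0, 0, 0, 0, 0.45, 0, 0, 0, 0, 0.4, 0, 0, 5, 0, 0.4, 0, 0, 20, 0, 0.4, 0, 0, 40, 0, 0.4, -30, 0, 30, 0, 0.7, -40, 2, 20, 0, 1, 0, 0, 0, 0, 1, 0, 0, 0, 0, 1])

```text
clock: 19.38
eef_pos: [430.0, 85.3, 160.4]
eef_rot: [-3.141, -0.001, -0.037]
wrist_force: [0.4, 0.5, -0.4]
finger_gap: 19.7
finger_force: 0.0
```

```bash
python3 -c "
from tl import *
p=cup('w8',26);cv2.imwrite('pics/w8.png',cv2.resize(p[30:230,130:380],(750,600),interpolation=2))"
```

```text
(239, 152, 31, 10) 166.0 ((459.9659729003906, 83.67591857910156), 14.816129684448242)
(204, 60, 126, 14) 531.0 ((552.50439453125, 67.73286437988281), 60.75364685058594)
(236, 103, 37, 36) 956.0 ((498.5557556152344, 82.20858764648438), 17.474246978759766)
[430.04266824  85.28435943 160.38162254] [-3.14148978e+00 -6.89982962e-04 -3.72057542e-02] 19.375
```

View pics/w8.png

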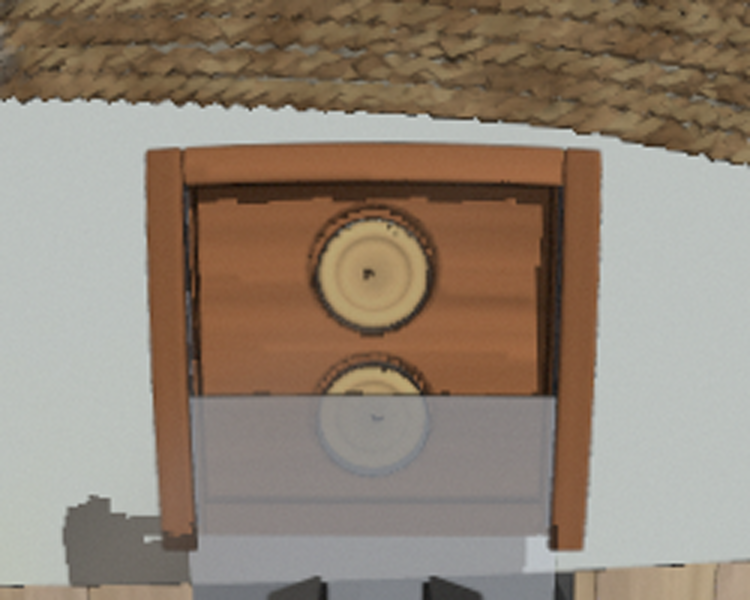

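The tea light is seated flat in the hollow at crop (373,274) and looks the same as the fixed one. Now I'll feel for the glass again.

step_arm(series=[2, 0, -30, 0, 1, 2, 0, -30, 0, 1, 0, 0, -22, 0, 1, 0, 0, -8, 0, 1, 0, 0, -3, 0, 1, 0, 0, 0, 0, 1, 0, 0, 0, 0, 1])

```text
clock: 20.3
eef_pos: [434.0, 85.3, 67.9]
eef_rot: [-3.141, -0.001, -0.037]
wrist_force: [0.5, -0.1, -0.8]
finger_gap: 0.6
finger_force: 0.0
```

step_arm(series=[0, 0, -1, 0, 1, 0, 0, -1, 0, 1, 0, 0, -1, 0, 1, 0, 0, 0, 0, 1])

```text
clock: 20.8
eef_pos: [433.5, 85.3, 64.2]
eef_rot: [3.142, 0.0, -0.037]
wrist_force: [0.6, 0.7, -0.2]
finger_gap: 0.3
finger_force: 0.0
```

```bash
python3 -c "
from h import *
i=np.load('w8.npz',allow_pickle=True)['i'].item()
print('lid back',cast(i,[(130+373/3-.3,30+396/3-.3)],38.5,True),'rim back outer',cast(i,[(254,30+143/3-.3)],43,True),'front strip/box front', cast(i,[(130+180/3,30+550/3-.3),(130+567/3,30+550/3-.3)],43,True))"
```

```text
lid back [[460.57945299  83.59471836  38.5       ]] rim back outer [[539.26040064  80.6309282   43.        ]] front strip/box front [[412.67592293 149.0583139   43.        ]
 [407.85582634  21.05648047  43.        ]]
```

step_arm(series=[0, 0, -0.6, 0, 1, 0, 0, 0, 0, 1])

```text
clock: 21.05
eef_pos: [433.6, 85.3, 63.6]
eef_rot: [-3.142, 0.0, -0.037]
wrist_force: [-0.0, -0.4, 0.4]
finger_gap: 0.7
finger_force: 0.0
```

step_arm(series=[0, 0, -0.4, 0, 1, 0, 0, 0, 0, 1])

```text
clock: 21.3
eef_pos: [433.6, 85.3, 63.4]
eef_rot: [-3.142, -0.0, -0.037]
wrist_force: [-0.7, 0.4, 2.5]
finger_gap: 0.4
finger_force: 1.5
```

step_arm(series=[0, 0, -0.4, 0, 1, 0, 0, 0, 0, 1])

```text
clock: 21.55
eef_pos: [433.6, 85.3, 63.0]
eef_rot: [-3.142, -0.0, -0.037]
wrist_force: [-2.2, -0.8, 6.8]
finger_gap: 0.6
finger_force: 3.2
```

step_arm(series=[0, 0, -0.3, 0, 1, 0, 0, 0, 0, 1])

```text
clock: 21.8
eef_pos: [433.6, 85.3, 62.9]
eef_rot: [-3.142, -0.0, -0.037]
wrist_force: [-3.6, -0.6, 9.1]
finger_gap: 0.5
finger_force: 4.2
```

step_arm(series=[0.5, 0, 0, 0, 1, 1, 0, 0, 0, 1, 1, 0, 0, 0, 1])

```text
clock: 22.18
eef_pos: [435.8, 85.2, 62.8]
eef_rot: [3.141, 0.001, -0.037]
wrist_force: [-5.7, -1.2, 9.1]
finger_gap: 0.3
finger_force: 4.8
```

step_arm(series=[1, 0, -0.3, 0, 1, 2, -0.1, 0, 0, 1, 2, -0.1, 0, 0, 1])

```text
clock: 22.55
eef_pos: [441.0, 85.0, 62.6]
eef_rot: [3.141, 0.0, -0.037]
wrist_force: [-5.3, -0.2, 10.7]
finger_gap: 0.5
finger_force: 5.7
```

step_arm(series=[2.5, -0.1, -0.1, 0, 1, 2.5, -0.1, 0, 0, 1, 2.5, -0.1, 0, 0, 1, 2.5, -0.1, 0, 0, 1, 2.5, -0.1, 0, 0, 1])

```text
clock: 23.18
eef_pos: [453.6, 84.6, 62.6]
eef_rot: [3.142, 0.0, -0.037]
wrist_force: [-5.6, -0.0, 11.0]
finger_gap: 1.1
finger_force: 6.1
```

step_arm(series=[2.5, -0.1, -0.1, 0, 1, 2.5, -0.1, 0, 0, 1, 2.5, -0.1, 0, 0, 1, 2.5, -0.1, 0, 0, 1, 2.5, -0.1, 0, 0, 1, 2.5, -0.1, 0, 0, 1])

```text
clock: 23.92
eef_pos: [468.7, 84.0, 62.6]
eef_rot: [3.142, -0.0, -0.037]
wrist_force: [-5.6, -0.4, 12.6]
finger_gap: 0.5
finger_force: 6.3
```

step_arm(series=[2.5, -0.1, 0, 0, 1, 2.5, -0.1, 0, 0, 1, 2.5, -0.1, 0, 0, 1, 2.5, -0.1, 0, 0, 1, 2.5, -0.1, 0, 0, 1, 2.5, -0.1, 0, 0, 1])

```text
clock: 24.68
eef_pos: [483.7, 83.4, 62.6]
eef_rot: [3.142, -0.0, -0.037]
wrist_force: [-5.5, -0.9, 12.5]
finger_gap: 0.5
finger_force: 6.2
```

step_arm(series=[2, -0.1, 0, 0, 1, 2, -0.1, 0, 0, 1, 1, 0, 0, 0, 1, 1, 0, 0, 0, 1])

```text
clock: 25.18
eef_pos: [489.6, 83.2, 62.6]
eef_rot: [3.142, -0.0, -0.037]
wrist_force: [-6.2, -1.2, 12.0]
finger_gap: 0.7
finger_force: 6.1
```

step_arm(series=[1, 0, 0, 0, 1, 1, 0, 0, 0, 1, 1, 0, 0, 0, 1])

```text
clock: 25.55
eef_pos: [492.6, 83.1, 62.6]
eef_rot: [3.141, -0.0, -0.037]
wrist_force: [-5.5, -2.0, 12.5]
finger_gap: -0.0
finger_force: 6.1
```

step_arm(series=[1, 0, 0, 0, 1, 1, 0, 0, 0, 1])

```text
clock: 25.8
eef_pos: [494.6, 83.0, 62.6]
eef_rot: [3.141, -0.0, -0.037]
wrist_force: [-5.6, -2.7, 12.3]
finger_gap: 0.5
finger_force: 6.0
```

step_arm(series=[1, 0, 0, 0, 1, 1, 0, 0, 0, 1])

```text
clock: 26.05
eef_pos: [496.6, 82.9, 62.6]
eef_rot: [3.141, 0.0, -0.037]
wrist_force: [-5.8, -2.9, 12.3]
finger_gap: 0.6
finger_force: 6.0
```

step_arm(series=[1, 0, 0, 0, 1, 0.5, 0, 0, 0, 1])

```text
clock: 26.3
eef_pos: [498.1, 82.9, 62.6]
eef_rot: [3.141, 0.0, -0.037]
wrist_force: [-4.8, -2.9, 12.2]
finger_gap: 0.5
finger_force: 6.0
```

step_arm(series=[0.5, 0, 0, 0, 1, 0.5, 0, 0, 0, 1])

```text
clock: 26.55
eef_pos: [498.8, 82.9, 62.5]
eef_rot: [3.141, 0.001, -0.037]
wrist_force: [-8.7, -3.6, 13.0]
finger_gap: 0.6
finger_force: 6.6
```

step_arm(series=[0.5, 0, 0, 0, 1, 0.5, 0, 0, 0, 1])

```text
clock: 26.8
eef_pos: [499.1, 82.9, 62.3]
eef_rot: [3.141, 0.003, -0.037]
wrist_force: [-12.6, -3.4, 14.9]
finger_gap: 0.6
finger_force: 7.7
```

The lid is on its stop, with Fx up to 12.6 N. I'll ease off, lift clear and check.

step_arm(series=[-1.2, 0, 0.3, 0, 1, 0, 0, 1, 0, 1, 0, 0, 10, 0, 1, 0, 0, 40, 0, 1, -30, 0, 40, 0, 1, -40, 0, 20, 0, 1, -30, 0, 20, 0, 1, 0, 0, 0, 0, 1, 0, 0, 0, 0, 1])

```text
clock: 27.92
eef_pos: [399.3, 83.2, 193.4]
eef_rot: [-3.141, -0.0, -0.037]
wrist_force: [-0.4, -1.1, 0.3]
finger_gap: 0.0
finger_force: 0.0
```

Run:
```python
from h import *
s=manip.read_state();i=manip.camera_info("wrist");p,d=manip.camera("wrist");np.savez("w9.npz",p=p,d=d,i=i)
print(s["eef_pos"])
h=cv2.cvtColor(p,cv2.COLOR_BGR2HSV)
k=((h[...,1]>110)&(h[...,0]<22)&(h[...,2]>60)).astype(np.uint8);k[:50]=0;k[195:]=0;k[:,:165]=0;k[:,340:]=0
c=max(cv2.findContours(k,0,1)[0],key=cv2.contourArea)
r=cv2.minAreaRect(cast(i,c[:,0],43,True)[:,:2].astype(np.float32));print(r,cv2.boxPoints(r).round(1).tolist(),cv2.boundingRect(c))
# lid front strip: inner glass start on centreline, brightness transitions
col=h[50:200,254,1];t=np.where(np.abs(np.diff(col.astype(int)))>40)[0]+50
print(t,cast(i,np.c_[np.full(len(t),254),t+.5],39,True).round(1)[:,0])
cv2.imwrite("pics/w9.png",cv2.resize(p[40:210,150:360],(740,600),interpolation=2))
```

```text
[399.27653551  83.21944027 193.38733851]
((474.8721008300781, 83.11295318603516), (138.70022583007812, 128.50436401367188), 87.71735382080078) [[407.8999938964844, 16.399999618530273], [536.2999877929688, 11.300000190734863], [541.7999877929688, 149.8000030517578], [413.3999938964844, 155.0]] (184, 52, 135, 124)
[ 51  64 161 174] [539.5 525.6 423.9 409.8]
```

View pics/w9.png

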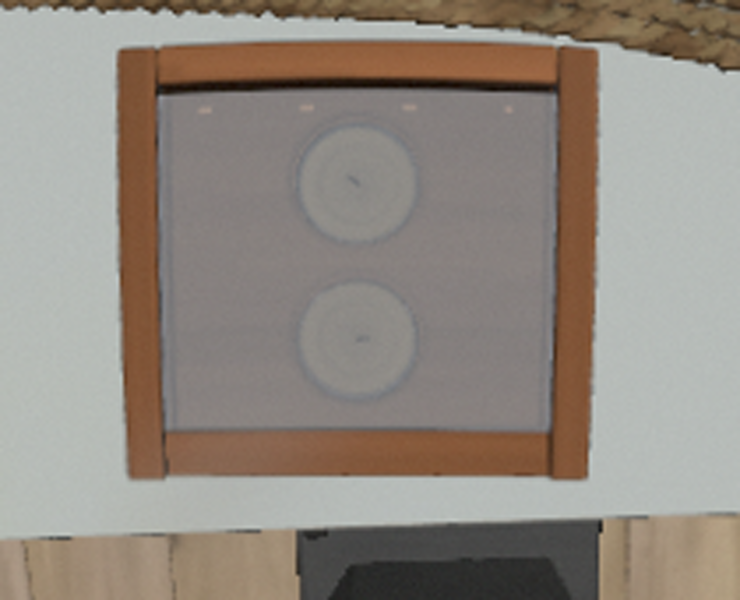

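The lid is fully shut, with its front strip flush with the side walls. Both tea lights are seated, at crop (357,184) and (357,340). The box is where it was: (474.9,83.1) now, (474.6,83.3) before. I'll hand it in.

```bash
python3 -c "
from cell import manip
print(manip.sign_off())"
```

```text
the job is handed in; nothing more can be done
None
```

The tea light is seated flat in the back hollow and the lid is fully shut. The box stayed within 0.3 mm of where it stood, the glass took at most about 15 N in the readings, and the job was handed in at about 28 s.

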